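# Find the rocking corner of a jig plate and press in its shim

## Task

One corner of the aluminium jig plate rocks. With the fingertips, press down on the black marks at its corners, one at a time, until you find the corner that gives, then press that corner's red shim plug down flush. Leave the other three plugs standing, do not lift the plate, and leave the marker, the mushroom and the keys alone.

Things in the scene. Friction and masses are not known exactly. Their poses are not given: they have to be found in the camera images.
- plate: loose aluminium jig plate, 200 x 240 x 10 mm (its x, y, z), lying level on four round feet on a fixed grey base; origin at the centre of its underside, z up, its x away from the robot at yaw 0 and y to the left. Its top is 10 mm above the origin, about 36 mm above the table. Low lugs on the base keep it from sliding
- corner_1 (a point): round black press mark (16 mm across) on the plate's top at its near left corner, at x -85, y +105 mm in the plate's frame; the place to press this corner, on the plate's top surface
- corner_2 (a point): round black press mark (16 mm across) on the plate's top at its near right corner, at x -85, y -105 mm in the plate's frame; the place to press this corner, on the plate's top surface
- corner_3 (a point): round black press mark (16 mm across) on the plate's top at its far left corner, at x +85, y +105 mm in the plate's frame; the place to press this corner, on the plate's top surface
- corner_4 (a point): round black press mark (16 mm across) on the plate's top at its far right corner, at x +85, y -105 mm in the plate's frame; the place to press this corner, on the plate's top surface
- hole_1 (a point): centre of the 26 mm hole for the shim plug of the near left corner (that of corner_1), at the height of the plate's top, x -48, y +68 mm in the plate's frame. A red round shim plug, 18 mm across, stands up in it, its top 10 mm above the plate's top
- hole_2 (a point): centre of the 26 mm hole for the shim plug of the near right corner (that of corner_2), at the height of the plate's top, x -48, y -68 mm in the plate's frame. A red round shim plug, 18 mm across, stands up in it, its top 10 mm above the plate's top
- hole_3 (a point): centre of the 26 mm hole for the shim plug of the far left corner (that of corner_3), at the height of the plate's top, x +48, y +68 mm in the plate's frame. A red round shim plug, 18 mm across, stands up in it, its top 10 mm above the plate's top
- hole_4 (a point): centre of the 26 mm hole for the shim plug of the far right corner (that of corner_4), at the height of the plate's top, x +48, y -68 mm in the plate's frame. A red round shim plug, 18 mm across, stands up in it, its top 10 mm above the plate's top
- rock (a joint): how far the one sprung foot has sunk, m: 0 up, 0.005 fully down. Its corner changes from start to start and looks like the rest. Pressed on that corner's mark it yields from about 3 N, is fully down at about 5 N (the mark sinks 6 to 7 mm) and springs back up. The other corners stand on solid feet and give under 1.5 mm. With its shim pressed in, this foot no longer sinks
- shim_loose (a joint): the red shim plug of the corner that rocks, m; reads 0 standing proud and 0.009 m fully pressed in, its top then 1 mm above the plate's top, practically flush. It slides straight down against about 4 N of friction and stays where it is left; it cannot come off. Which corner that is changes from start to start
- shim_firm_a (a joint): the red shim plug of one of the three firm corners (which one changes from start to start), m; reads 0 standing proud and 0.009 m fully pressed in, its top then 1 mm above the plate's top, practically flush. It slides straight down against about 4 N of friction and stays where it is left; it cannot come off
- shim_firm_b (a joint): the red shim plug of one of the three firm corners (which one changes from start to start), m; reads 0 standing proud and 0.009 m fully pressed in, its top then 1 mm above the plate's top, practically flush. It slides straight down against about 4 N of friction and stays where it is left; it cannot come off
- shim_firm_c (a joint): the red shim plug of one of the three firm corners (which one changes from start to start), m; reads 0 standing proud and 0.009 m fully pressed in, its top then 1 mm above the plate's top, practically flush. It slides straight down against about 4 N of friction and stays where it is left; it cannot come off
- red_marker: loose felt marker, white with a red cap, 19 x 132 x 20 mm, lying left of the plate; origin at the centre of its underside. To be left alone
- mushroom: loose brown mushroom cap, 54 x 54 x 38 mm, right of the plate; origin at the centre of its underside. To be left alone
- keys: loose bunch of keys, 104 x 115 x 8 mm, lying right of the plate; origin at the centre of its underside. To be left alone

How it is judged (in metres and radians):
On the way, in this order (a step that is already met when the one before it is completed fails the run):
1. the rocking corner of the plate is pressed down with the fingers until its foot sinks more than 3 mm (value of joint rock above 0.003 m and contact force between the fingers and plate above 0.5 N), for 0.1 s.
2. the shim plug of that corner is pressed in (at least 7 of its 9 mm) (value of joint shim_loose above 0.007 m), for 0.1 s.
At the end, for the whole second after the job is handed in: The rocking corner's shim plug is at least 7 mm in (of 9); the other three plugs are less than 3 mm in; the plate lies level (within 0.02 rad) and at rest on its feet where it was (within 6 mm), its sprung foot up; the marker, mushroom and keys are within 20 mm of where they lay (value of joint shim_loose above 0.007 m and value of joint rock below 0.0015 m and angle between plate's own z axis and vertical below 0.02 rad and distance of plate from where it was at the start of the episode below 0.006 m and linear speed of plate below 0.02 m/s and value of joint each of shim_firm_a, shim_firm_b, shim_firm_c below 0.003 m and distance of each of red_marker, mushroom, keys from where it was at the start of the episode below 0.02 m); the robot touches nothing.
It fails at once if a shim plug of a firm corner is pressed in by more than 4 mm (value of joint any of shim_firm_a, shim_firm_b, shim_firm_c above 0.004 m).
It fails at once if the plate is lifted off its feet (more than 10 mm) or tipped up (height (world z) of plate above 0.036 m or angle between plate's own z axis and vertical above 0.12 rad).
It fails at once if the marker, the mushroom or the bunch of keys is lifted or moved by more than 20 mm (distance of any of red_marker, mushroom, keys from where it was at the start of the episode above 0.02 m).
It also fails if it takes over 58 s, if anything falls off the work surface, if the arm or the gripper's body presses on something with over 40 N, if the wrist force passes 120 N, or if a joint passes its speed limit or range.

## Robot

A 6-joint arm with a two-finger parallel gripper is mounted at the origin on the work surface; the furniture and walls round the work are solid. World frame = base frame: x ahead of the robot, y to its left, z up, the work surface at z = 0. Lengths are in mm, angles in rad, forces in N, time in s.
With the tool pointing down it reaches from about 350 to 875 mm from the base axis. Payload 4.2 kg.
Tool frame: the origin (TCP) lies midway between the tips of the shut fingers; the grasp point (between the pads) lies 19 mm behind it (tcp_to_grasp is the distance from the TCP to the grasp point, in mm); z points along the fingers, y is the line along which they close (so a half turn about z gives the same grasp; the last joint's range is limited). The gripper opens to 85 mm and grips with 20 to 120 N. Pads are 22 mm wide; open, the fingers measure 114 mm over their backs; the gripper's body (76 mm by 85 mm) begins 54 mm behind the grasp point. The pads swing forward as they close: fully open they stand 13 mm farther back than shut.
Start: joints at [0.259, 0.385, 0.008, 0, -1.194, -0.259], TCP at [624.979, 0.025, 231.312] pointing down, gripper open.
Joint ranges: [-3.14, 3.14], [-1.21, 2.06], [-1.07, 1.41], [-3.16, 2.05], [-2.99, -0.16], [-3.1, 3.1]. Speed limits (rad/s): [2.79, 2.79, 3.14, 3.14, 3.14, 3.14].

## Interface

Orientations are given as a unit quaternion [x, y, z, w].
In Python, from bench import read_state, get_image, job_done, tcp_to_grasp gives the robot as it stands.
- The arm moves only by the tool jog_arm, never from a script. Its argument "plan" is a list of rows, each a list of 3 entries, a list of its own where there are three numbers: the finger opening in mm, from 0 to 85.4, then the shift along the tool's x, y, z as a fraction of full scale, then the turn, a rotation vector about the tool's x, y, z as a fraction of full scale. A call has 1 to 10 rows; each row is the pose to reach, as a shift and turn from the pose commanded when the call began, along the tool's axes at that moment; what a row does not reach only later rows make up. Full scale, the value 1, is 0.1 m for a shift and 60 degrees for a turn. A row lasts 1/8 s, in which the tool goes at most 62.5 mm and 10.7 degrees, less where a joint would pass 70% of its speed; a pose out of reach is approached as far as the arm can. A call with a number of a shift or a turn outside -1 to 1 is refused whole. A call with a gripper value outside its range is refused whole. The fingers move at their own pace and stop on an object; the grip force is fixed at half the most. Time passes only in rows, so rows that repeat a pose let the fingers close. It gives the time, the measured TCP pose, the force, the opening and the grip force at its end, in the units of the state.
- read_state(): the state, without advancing time (a new reading comes with each control period).
- get_image(name): name is "scene" or "side" or "wrist"; returns a dict with "img" (384x512x3 uint8, red, green, blue), "range_z" (384x512 float32, mm along the optical axis (not along the pixel's ray), 0 where there is no reading), "intrinsics" (3x3 intrinsics, pixels), "extrinsics" (4x4, takes a point from camera to world coordinates); the wrist camera has in their place "tool_from_camera" (4x4, takes a point from camera to tool coordinates, whose origin is the TCP and whose axes are the flange's). Camera axes: x right, y down, z forward; pixel columns grow to the right and rows downward; lengths in mm; the calibration is good to about 2 mm. A picture is of the moment at which its call begins: read the wrist's pose just before it.
- job_done(): hands the job in; it is judged then, once.
The state is a dict: "clock": time; "joints": joint angles; "joint_vel": joint speeds; "joint_efforts": joint torques, N m; "position": TCP position; "ee_rot": TCP orientation; "contact_force": force on the tool from outside, world axes, zero at the start; "wrist_torque": the same for the moment, N m; "gripper_width": finger opening in mm; "grasp_force": force on a finger pad.
Only numpy, scipy, OpenCV 4.12 (cv2) and the standard library are available. Lean on these libraries where they do the work, as an engineer would, in place of code of your own. Each camera call takes 0.05 s, during which the arm holds its last target. There are 200 camera calls.

## Working session

There is one attempt and no reset: what is moved stays moved. The work goes in short steps, Python scripts to look and compute and a tool call to move; the robot and the scene stay as the last step left them, time stands still between calls to the robot, and variables do not carry over. Pictures are saved under pics/ and viewed, at most 10 in all, crops included, and the job is handed in when it is done.

Besides the shell and the picture viewer there is one more tool, called after "Call:" by a JSON object that holds its "method" and its "body", one argument or row to a line. jog_arm: Moves the arm, as the interface text tells. Its arguments: {"type":"object","properties":{"plan":{"type":"array"}},"required":["plan"]}

```bash
mkdir -p pics; cat > h.py <<'E'
import numpy as np, cv2
from bench import *
from scipy.spatial.transform import Rotation as R
def cam(n):
    s=read_state(); d=get_image(n)
    if n=="wrist":
        T=np.eye(4); T[:3,:3]=R.from_quat(s["ee_rot"]).as_matrix(); T[:3,3]=s["position"]
        E=T@np.array(d["tool_from_camera"])
    else: E=np.array(d["extrinsics"])
    return d["img"],d["range_z"],np.array(d["intrinsics"]),E
def ray(K,E,u,v):
    r=E[:3,:3]@np.linalg.inv(K)@np.array([u,v,1.]); return E[:3,3],r
def onplane(K,E,u,v,z):
    o,r=ray(K,E,u,v); return o+r*(z-o[2])/r[2]
def bydepth(K,E,u,v,rz):
    o,r=ray(K,E,u,v); return o+r*rz[int(round(v)),int(round(u))]
def red(img):
    h=cv2.cvtColor(img,cv2.COLOR_RGB2HSV)
    m=(((h[...,0]<10)|(h[...,0]>170))&(h[...,1]>120)&(h[...,2]>60)).astype(np.uint8)
    return m
def blobs(m,lo=30,hi=5000):
    n,l,st,c=cv2.connectedComponentsWithStats(m)
    return [(c[i],st[i,4],st[i,2:4]) for i in range(1,n) if lo<st[i,4]<hi]
E
python3 - <<'E'
from h import *
s=read_state(); print(s)
out=[]
for n in ["scene","wrist"]:
    img,rz,K,E=cam(n); cv2.imwrite(f"pics/{n}0.png",img[...,::-1])
    print(n,E[:3,3].round(),E[:3,:3].round(3).tolist())
    for c,a,wh in blobs(red(img)):
        print(c.round(1),a,wh,bydepth(K,E,*c,rz).round(1),onplane(K,E,*c,46).round(1))
    out.append(img)
cv2.imwrite("pics/a.png",cv2.resize(np.hstack(out),(800,300))[...,::-1])
E
```

```text
{'clock': 0.0, 'joints': array([ 2.58614379e-01,  3.85552009e-01,  6.62317229e-03, -5.37286566e-04,
       -1.19400435e+00, -2.58627358e-01]), 'joint_vel': array([3.16623189e-04, 1.28611960e-04, 5.32755645e-04, 3.85750390e-05,
       1.42782866e-03, 7.05185949e-04]), 'joint_efforts': array([-9.55001960e-04, -3.92286408e+01,  1.88399577e+01,  4.18616563e+00,
       -4.72148502e-03,  8.27910434e-07]), 'position': array([6.24407650e+02, 3.67717422e-02, 2.30217615e+02]), 'ee_rot': array([-0.70703168,  0.70718102,  0.000753  , -0.00079805]), 'contact_force': array([1.06230419, 0.05581297, 0.20214836]), 'wrist_torque': array([-0.02833843,  0.032999  , -0.01284562]), 'grasp_force': 0.0, 'gripper_width': 85.01340786662388}
scene [ -10. -487.  770.] [[0.69, -0.501, 0.522], [-0.724, -0.477, 0.499], [-0.001, -0.722, -0.692]]
[254.8 163.3] 58 [8 9] [607.1 108.3  44. ] [605.4 106.6  46. ]
[208.7 165. ] 98 [16 11] [551.1 204.4  17. ] [529.4 177.7  46. ]
[224.  183.8] 60 [ 7 10] [511.7 109.5  43.5] [509.9 107.5  46. ]
[300.  191.7] 63 [ 7 10] [605.8 -26.7  44.1] [604.3 -27.9  46. ]
[269.5 214.9] 75 [ 8 11] [509.9 -26.5  45. ] [509.2 -27.1  46. ]
wrist [624. -81. 372.] [[-1.0, 0.0, -0.001], [0.0, 0.951, 0.31], [0.001, 0.31, -0.951]]
[263.6 147.4] 223 [16 19] [611.6 -25.   46.5] [611.6 -25.   46. ]
[352.  147.3] 251 [20 18] [517.2 -25.1  45.6] [517.3 -25.1  46. ]
[338.1 256.5] 158 [11 19] [520.4 107.2  44.3] [520.9 106.2  46. ]
[261.8 259.9] 140 [15 13] [612.3 110.7  46.2] [612.3 110.8  46. ]
[299.7 307.8] 308 [18 26] [558.6 200.7  19.9] [563.4 179.9  46. ]
```

View pics/a.png

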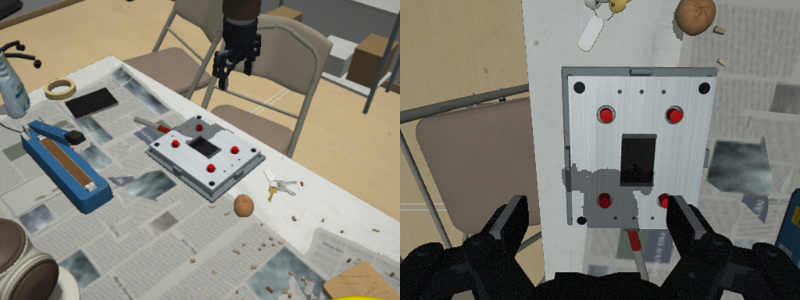

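The picture shows the plate level with yaw near 0. The four red plugs sit around wrist px (264,147), (352,147), (338,256), (262,260), with black marks outside them. The marker is on the left, and the mushroom and keys are on the right. Next I measure the marks in both views.

```bash
python3 - <<'E'
from h import *
P=[(-85,105),(-85,-105),(85,105),(85,-105)]
for n in ["scene","wrist","side"]:
    img,rz,K,E=cam(n)
    g=img.max(2); m=(g<60).astype(np.uint8)
    print(n)
    for c,a,wh in blobs(m,15,1500):
        q=bydepth(K,E,*c,rz)
        if 30<q[2]<42 and 440<q[0]<690 and -110<q[1]<190: print(c.round(1),a,wh,q.round(1),onplane(K,E,*c,36).round(1))
    if n=="side":
        print(E[:3,3].round()); cv2.imwrite("pics/side0.png",img[...,::-1])
        for c,a,wh in blobs(red(img)): print("red",c.round(1),a,wh,onplane(K,E,*c,46).round(1))
E
```

```text
scene
[260.1 187.2] 509 [38 28] [561.2  48.3  39.2] [563.7  50.7  36. ]
[200.4 184.6] 17 [6 4] [479.3 150.6  36.6] [479.7 151.2  36. ]
[270.6 234.8] 23 [6 5] [477.2 -59.6  36.9] [477.8 -59.   36. ]
wrist
[229.5 111.6] 151 [14 14] [648.1 -61.4  35.9] [648.1 -61.4  36. ]
[389.4 112.5] 161 [14 14] [478.3 -60.5  36.1] [478.2 -60.4  36. ]
[343.3 148.1] 38 [ 7 15] [523.9 -22.6  36.5] [523.7 -22.5  36. ]
[215.8 196.7] 48 [ 7 29] [666.8  35.7  30.5] [666.1  33.9  36. ]
[260.9 251.8] 109 [18 16] [613.5 103.3  40. ] [613.4 105.5  36. ]
[232.4 281.8] 91 [12 10] [649.3 148.5  35.8] [649.3 148.3  36. ]
[296.7 294. ] 47 [21  3] [565.7 171.   30. ] [566.7 166.6  36. ]
side
[249.  193.3] 60 [19  5] [562.7  68.   36.6] [563.3  69.3  36. ]
[ 206. -694.  382.]
```

Call:
{"method": "jog_arm", "body": {
  "plan": [
    [0,[0,0.3,0],[0,0,0]],
    [0,[0,0.6,0],[0,0,0]],
    [0,[0.2,0.6,0],[0,0,0]],
    [0,[0.4,0.6,0],[0,0,0]],
    [0,[0.4,0.6,0],[0,0,0]],
    [0,[0.4,0.6,0],[0,0,0]],
    [0,[0.4,0.6,0],[0,0,0]],
    [0,[0.4,0.6,0],[0,0,0]]
  ]
}}

```text
clock: 1.25
position: [565.1, -39.7, 231.2]
ee_rot: [0.707, -0.707, -0.0, 0.0]
contact_force: [1.2, 0.1, 0.3]
gripper_width: 0.2
grasp_force: 0.0
```

The marks agree across the two views: corners at x≈478/649 and y≈-61/+149, z 36, so the plate centre is at (563.5, 44). I start with corner_2.

Call:
{"method": "jog_arm", "body": {
  "plan": [
    [0,[0.2,0.4,0.3],[0,0,0]],
    [0,[0.2,0.87,0.6],[0,0,0]],
    [0,[0.2,0.87,1.0],[0,0,0]],
    [0,[0.2,0.87,1.0],[0,0,0]]
  ]
}}

```text
clock: 1.75
position: [476.0, -60.1, 129.5]
ee_rot: [0.707, -0.707, -0.002, 0.002]
contact_force: [0.4, 0.2, 0.9]
gripper_width: 0.0
grasp_force: 0.0
```

Call:
{"method": "jog_arm", "body": {
  "plan": [
    [0,[0,0,0.4],[0,0,0]],
    [0,[0,0,0.7],[0,0,0]],
    [0,[0,0,0.85],[0,0,0]],
    [0,[0,0,0.9],[0,0,0]],
    [0,[0,0,0.9],[0,0,0]],
    [0,[0,0,0.9],[0,0,0]]
  ]
}}

```text
clock: 2.5
position: [479.0, -59.8, 42.4]
ee_rot: [0.707, -0.707, 0.001, -0.001]
contact_force: [-0.2, -0.4, -0.3]
gripper_width: -0.3
grasp_force: 0.0
```

```bash
python3 - <<'E'
from h import *
s=read_state(); print(s["position"],s["contact_force"])
img,rz,K,E=cam("wrist"); cv2.imwrite("pics/w1.png",img[...,::-1])
E
```

```text
[479.04253782 -59.79937538  42.38946423] [-0.16138476 -0.43788204 -0.29320332]
```

View pics/w1.png

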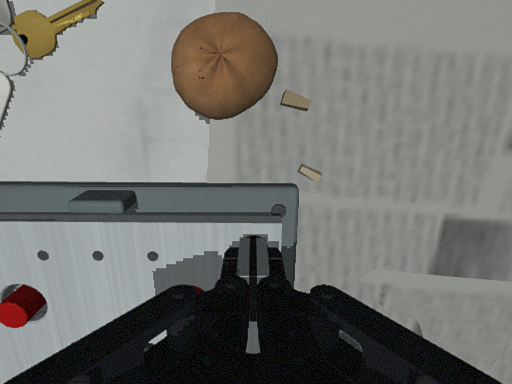

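The fingertips (px 253,245) sit at the near right corner and cover the mark, with plugs 2 and 4 clear of them. Now I press in small steps.

Call:
{"method": "jog_arm", "body": {
  "plan": [
    [0,[0,0,0.03],[0,0,0]],
    [0,[0,0,0.05],[0,0,0]],
    [0,[0,0,0.06],[0,0,0]],
    [0,[0,0,0.07],[0,0,0]],
    [0,[0,0,0.07],[0,0,0]],
    [0,[0,0,0.07],[0,0,0]]
  ]
}}

```text
clock: 3.3
position: [478.1, -60.1, 36.0]
ee_rot: [0.707, -0.707, 0.0, 0.0]
contact_force: [-3.8, 0.6, 14.4]
gripper_width: -0.2
grasp_force: 7.2
```

Call:
{"method": "jog_arm", "body": {
  "plan": [
    [0,[0,0,0.01],[0,0,0]],
    [0,[0,0,0.02],[0,0,0]],
    [0,[0,0,0.02],[0,0,0]],
    [0,[0,0,0.02],[0,0,0]]
  ]
}}

```text
clock: 3.8
position: [478.3, -60.4, 35.1]
ee_rot: [0.708, -0.706, 0.001, 0.0]
contact_force: [-6.1, -0.8, 23.4]
gripper_width: -0.0
grasp_force: 11.6
```

Corner_2 is firm: 23 N at z 35. Next is corner_4.

Call:
{"method": "jog_arm", "body": {
  "plan": [
    [0,[0,0,-0.2],[0,0,0]],
    [0,[0,-0.4,-0.3],[0,0,0]],
    [0,[0,-0.9,-0.3],[0,0,0]],
    [0,[0,-1.0,-0.3],[0,0,0]]
  ]
}}

```text
clock: 4.3
position: [580.9, -59.9, 62.3]
ee_rot: [0.707, -0.707, 0.001, -0.001]
contact_force: [-0.8, 0.2, -0.2]
gripper_width: -0.2
grasp_force: 0.0
```

Call:
{"method": "jog_arm", "body": {
  "plan": [
    [0,[0.01,-0.4,0],[0,0,0]],
    [0,[0.01,-0.7,0],[0,0,0]],
    [0,[0.01,-0.7,0.15],[0,0,0]],
    [0,[0.01,-0.7,0.21],[0,0,0]],
    [0,[0.01,-0.7,0.21],[0,0,0]],
    [0,[0.01,-0.7,0.21],[0,0,0]]
  ]
}}

```text
clock: 5.05
position: [647.6, -60.9, 41.8]
ee_rot: [0.707, -0.707, 0.0, -0.0]
contact_force: [0.5, -0.4, 0.7]
gripper_width: -0.0
grasp_force: 0.0
```

Call:
{"method": "jog_arm", "body": {
  "plan": [
    [0,[0,0,0.03],[0,0,0]],
    [0,[0,0,0.05],[0,0,0]],
    [0,[0,0,0.06],[0,0,0]],
    [0,[0,0,0.07],[0,0,0]],
    [0,[0,0,0.07],[0,0,0]],
    [0,[0,0,0.07],[0,0,0]]
  ]
}}

```text
clock: 5.8
position: [648.0, -61.0, 34.5]
ee_rot: [0.707, -0.707, 0.0, -0.0]
contact_force: [-1.1, 0.4, 2.8]
gripper_width: -0.1
grasp_force: 1.4
```

Softer here: only 2.8 N at z 34.5. I press further.

Call:
{"method": "jog_arm", "body": {
  "plan": [
    [0,[0,0,0.01],[0,0,0]],
    [0,[0,0,0.02],[0,0,0]],
    [0,[0,0,0.02],[0,0,0]],
    [0,[0,0,0.02],[0,0,0]]
  ]
}}

```text
clock: 6.3
position: [648.2, -61.0, 32.4]
ee_rot: [0.707, -0.707, 0.0, -0.0]
contact_force: [0.5, -1.0, 3.8]
gripper_width: -0.3
grasp_force: 1.7
```

Call:
{"method": "jog_arm", "body": {
  "plan": [
    [0,[0,0,0.01],[0,0,0]],
    [0,[0,0,0.02],[0,0,0]],
    [0,[0,0,0.03],[0,0,0]],
    [0,[0,0,0.03],[0,0,0]],
    [0,[0,0,0.03],[0,0,0]]
  ]
}}

```text
clock: 6.92
position: [648.2, -61.1, 29.4]
ee_rot: [0.707, -0.707, 0.0, -0.0]
contact_force: [0.1, -1.6, 4.3]
gripper_width: 0.0
grasp_force: 2.0
```

Call:
{"method": "jog_arm", "body": {
  "plan": [
    [0,[0,0,0.01],[0,0,0]],
    [0,[0,0,0.015],[0,0,0]],
    [0,[0,0,0.015],[0,0,0]],
    [0,[0,0,0.015],[0,0,0]]
  ]
}}

```text
clock: 7.42
position: [648.3, -61.1, 28.9]
ee_rot: [0.707, -0.707, 0.0, -0.0]
contact_force: [-0.3, -2.6, 8.3]
gripper_width: -0.1
grasp_force: 4.2
```

Call:
{"method": "jog_arm", "body": {
  "plan": [
    [0,[0,0,-0.1],[0,0,0]],
    [0,[0,0,-0.35],[0,0,0]],
    [0,[-0.37,0.37,-0.35],[0,0,0]],
    [0,[-0.37,0.37,-0.35],[0,0,0]],
    [0,[-0.37,0.37,-0.35],[0,0,0]]
  ]
}}

```text
clock: 8.05
position: [610.8, -23.6, 62.6]
ee_rot: [0.707, -0.707, -0.0, 0.0]
contact_force: [1.1, -0.4, -0.4]
gripper_width: -0.0
grasp_force: 0.0
```

```bash
python3 - <<'E'
from h import *
s=read_state(); print(s["position"],s["contact_force"])
img,rz,K,E=cam("wrist"); cv2.imwrite("pics/w2.png",img[...,::-1])
for n in ["scene","wrist"]:
    img,rz,K,E=cam(n)
    for c,a,wh in blobs(red(img),20): print(n,c.round(1),a,wh,bydepth(K,E,*c,rz).round(1),onplane(K,E,*c,46).round(1))
E
```

```text
[610.7897525  -23.60216903  62.55819004] [ 1.0963825  -0.35655956 -0.37039862]
scene [209.  165.1] 102 [16 11] [552.1 204.8  15.7] [529.5 177.   46. ]
scene [254.7 163.5] 55 [8 8] [606.2 107.7  44.1] [604.6 106.2  46. ]
scene [223.9 183.8] 61 [ 7 10] [510.  107.8  45.5] [509.6 107.4  46. ]
scene [300.1 191.5] 62 [ 8 10] [606.  -26.7  44.6] [604.7 -27.6  46. ]
scene [269.5 214.9] 74 [ 8 11] [508.9 -27.3  46.5] [509.3 -27.   46. ]
wrist [249.2 228.8] 401 [30 32] [612.4 -30.7  44.1] [612.3 -31.6  46. ]
wrist [414.9 236.3] 841 [37 39] [517.9 -26.8  45.8] [518.1 -26.9  46. ]
```

View pics/w2.png

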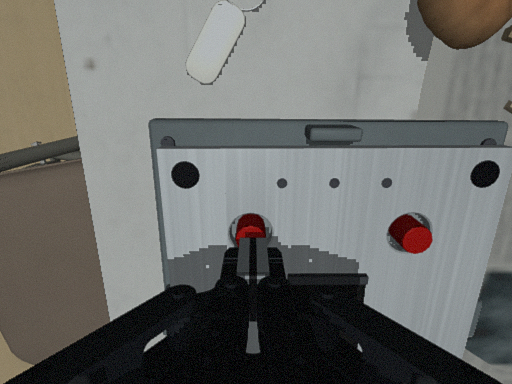

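Corner_4 is the rocking one: it sank about 7 mm at about 4 N and then bottomed out. The fingers are over plug 4 (px 250,230), so I press it.

Call:
{"method": "jog_arm", "body": {
  "plan": [
    [0,[0,0,0.13],[0,0,0]],
    [0,[0,0,0.17],[0,0,0]],
    [0,[0,0,0.19],[0,0,0]],
    [0,[0,0,0.21],[0,0,0]],
    [0,[0,0,0.23],[0,0,0]],
    [0,[0,0,0.25],[0,0,0]],
    [0,[0,0,0.26],[0,0,0]],
    [0,[0,0,0.26],[0,0,0]],
    [0,[0,0,0.26],[0,0,0]]
  ]
}}

```text
clock: 9.32
position: [610.5, -24.3, 37.1]
ee_rot: [-0.707, 0.707, 0.0, -0.0]
contact_force: [-3.4, -1.7, 5.4]
gripper_width: -0.3
grasp_force: 2.9
```

Call:
{"method": "jog_arm", "body": {
  "plan": [
    [0,[0,0,0.01],[0,0,0]],
    [0,[0,0,0.015],[0,0,0]],
    [0,[0,0,0.015],[0,0,0]],
    [0,[0,0,0.015],[0,0,0]]
  ]
}}

```text
clock: 9.82
position: [610.7, -24.3, 37.0]
ee_rot: [0.707, -0.707, 0.0, 0.0]
contact_force: [-6.5, -1.5, 12.8]
gripper_width: -0.4
grasp_force: 6.4
```

Stopped hard at z 37 (1 mm above the plate top), so the plug is in. I push a little more, retract and look.

Call:
{"method": "jog_arm", "body": {
  "plan": [
    [0,[0,0,0.01],[0,0,0]],
    [0,[0,0,0.01],[0,0,0]],
    [0,[0,0,0.01],[0,0,0]]
  ]
}}

```text
clock: 10.2
position: [610.7, -24.3, 37.0]
ee_rot: [0.707, -0.707, 0.0, 0.0]
contact_force: [-6.9, -1.5, 16.8]
gripper_width: 0.2
grasp_force: 8.6
```

Call:
{"method": "jog_arm", "body": {
  "plan": [
    [0,[0,0,-0.2],[0,0,0]],
    [0,[0,0,-0.6],[0,0,0]],
    [0,[0,0,-1.0],[0,0,0]],
    [0,[0,0,-1.0],[0,0,0]],
    [0,[0,0,-1.0],[0,0,0]]
  ]
}}

```text
clock: 10.82
position: [610.9, -23.5, 133.6]
ee_rot: [-0.707, 0.707, 0.0, 0.0]
contact_force: [-0.7, -0.0, -0.5]
gripper_width: -0.0
grasp_force: 0.0
```

```bash
python3 - <<'E'
from h import *
s=read_state(); print(s["position"],s["contact_force"])
out=[]
for n in ["scene","wrist"]:
    img,rz,K,E=cam(n); out.append(img)
    for c,a,wh in blobs(red(img),10): print(n,c.round(1),a,wh,bydepth(K,E,*c,rz).round(1))
    if n=="wrist":
        for c,a,wh in blobs((img.max(2)<60).astype(np.uint8),60,1500):
            q=bydepth(K,E,*c,rz)
            if 25<q[2]<42: print("mark",c.round(1),a,q.round(1))
cv2.imwrite("pics/f.png",cv2.resize(np.hstack([out[0][130:280,160:360].repeat(2,0).repeat(2,1),cv2.resize(out[1],(400,300))]),(800,300))[...,::-1])
E
```

```text
[610.93923529 -23.543214   133.60672796] [-0.65586684 -0.03497989 -0.46494131]
scene [208.9 165.1] 101 [16 11] [552.6 205.6  15. ]
scene [254.8 163.5] 55 [8 8] [607.4 108.5  43. ]
scene [223.9 183.8] 61 [ 7 10] [511.8 109.9  43. ]
scene [300.1 192.8] 46 [9 7] [608.  -25.4  38.4]
scene [269.5 214.9] 74 [ 8 11] [511.7 -24.8  42.6]
wrist [250.4 193.8] 367 [22 24] [611.4 -25.6  36.5]
wrist [368.9 196.2] 487 [26 27] [517.5 -26.3  44.8]
wrist [252.1 336.7] 134 [11 15] [610.1 110.5  46. ]
wrist [349.6 339.4] 88 [14 11] [518.9 115.1  44.6]
mark [306.5 124.9] 151 [567.3 -80.2  29.9]
mark [203.1 152. ] 288 [648.5 -59.9  35.5]
mark [419.6 151.1] 299 [478.2 -60.5  35.2]
mark [356.7 196.3] 61 [524.2 -23.4  36.4]
mark [188.8 252.5] 93 [666.7  32.   29.8]
```

View pics/f.png

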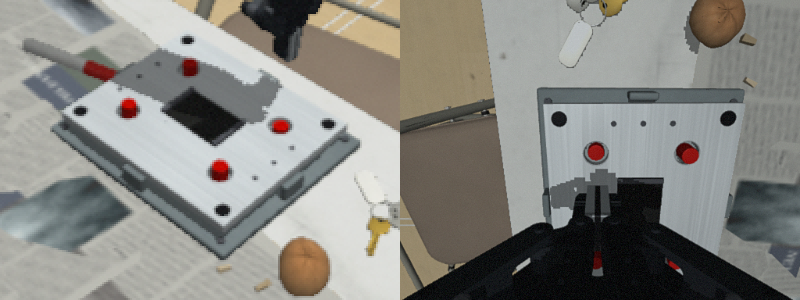

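Plug 4 is flush (top at z≈37). The other three still stand at about z 45, the plate is level and nothing has been disturbed.

```bash
python3 -c "
from bench import *
print(job_done())"
```

```text
the job is handed in; nothing more can be done
None
```

The far right corner (corner_4) was the one that rocked; I pressed its shim plug flush, left the other three standing, and handed the job in; corners 1 and 3 were not pressed because corner_4 gave on the second try.

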